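Lock the loaded stock dolly, release the empty one

TASK

Two small castor dollies stand on the packing table, each with a floor-lock pedal on the side towards the robot. First push the pedal of the dolly loaded with medicine cartons fully down to lock it; then, with that one staying locked, lift the pedal of the empty dolly fully up to release it.

Things in the scene. Friction and masses are not known exactly. Their poses are not given: they have to be found in the camera images.
- pedal_loaded_pad (a point): Centre of the black rubber pad (42 long, 30 wide, 12 mm thick, sides free) ending the pedal of the loaded dolly; cartons on its deck reach 190 mm high. Axes turn with the pedal: x from pad to hinge, y along the level hinge (the 30 mm width), z normal to the tread. Hinge line 100 mm along +x, 72 mm above the table. This point is 35 mm above the table with the pedal fully down, 109 mm fully up.
- pedal_loaded (a joint): Pedal of the loaded dolly, rad: 0 fully up (released, 0.38 above level), 0.76 fully down (locked, 0.38 below level), stop at each end. Stiff hinge, no spring: stays where left, moves at 4 to 5 N on the pad. Starts up or nearly so. It points to the robot from mid near end of the dolly, which cannot move: deck 240 x 160 mm, top 104 mm high, edge 15 mm behind the hinge.
- pedal_empty_pad (a point): Centre of the black rubber pad (42 long, 30 wide, 12 mm thick, sides free) ending the pedal of the empty dolly; its deck is bare. Axes turn with the pedal: x from pad to hinge, y along the level hinge (the 30 mm width), z normal to the tread. Hinge line 100 mm along +x, 72 mm above the table. This point is 35 mm above the table with the pedal fully down, 109 mm fully up.
- pedal_empty (a joint): Pedal of the empty dolly, rad: 0 fully up (released, 0.38 above level), 0.76 fully down (locked, 0.38 below level), stop at each end. Stiff hinge, no spring: stays where left, moves at 4 to 5 N on the pad. Starts down or nearly so. It points to the robot from mid near end of the dolly, which cannot move: deck 240 x 160 mm, top 104 mm high, edge 15 mm behind the hinge.

How it is judged:
On the way, in this order (a step that is already met when the one before it is completed fails the run):
1. the loaded dolly's pedal is down (0.62 rad or more) while the empty dolly's is still down (value of joint pedal_loaded above 0.62 rad and value of joint pedal_empty above 0.55 rad), for 0.2 s.
2. the empty dolly's pedal is up (0.16 rad or less) while the loaded dolly's stays down (value of joint pedal_empty below 0.16 rad and value of joint pedal_loaded above 0.62 rad), for 0.2 s.
At the end, for the whole second after the job is handed in: The loaded dolly's pedal is down to within 0.14 rad (14 mm at the pad) of its lower stop and the empty dolly's pedal is up to within 0.16 rad (16 mm at the pad) of its upper stop, both at rest (all of step 2 and velocity of joint pedal_loaded between -0.05 and 0.05 rad/s and velocity of joint pedal_empty between -0.05 and 0.05 rad/s); the robot touches nothing.
It also fails if it takes over 53 s, if anything falls off the work surface, if the arm or the gripper's body presses on something with over 40 N, if the wrist force passes 120 N, or if a joint passes its speed limit or range.

ROBOT

A 6-joint arm with a two-finger parallel gripper is mounted at the origin on the work surface. World frame = base frame: x ahead of the robot, y to its left, z up, the work surface at z = 0. Lengths are in m, angles in rad, forces in N, time in s.
With the tool pointing down it reaches from about 0.425 to 0.95 m from the base axis. Payload 3.5 kg.
Tool frame: the origin (TCP) lies at the very end of the fingers, on their centre line; the grasp point (between the pads) lies 19 mm behind it; z points along the fingers, y is the direction in which the jaws open and shut (so a half turn about z gives the same grasp; the last joint's range is limited). The gripper opens to 85 mm and grips with 20 to 120 N. Pads are 22 mm wide; open, the fingers measure 114 mm over their backs; the gripper's body (76 mm by 85 mm) begins 54 mm behind the grasp point. The pads swing forward as they close: fully open they stand 13 mm farther back than shut.
Start: joints at [1.155, 0.286, 1.577, -0, 1.279, -0.15], TCP at [0.177, 0.651, 0.196] pointing down, gripper open.
Joint ranges: [-2.77, 2.77], [-0.9, 2.22], [0.21, 2.48], [-1.53, 4.67], [0.24, 2.81], [-2.84, 2.84]. Speed limits (rad/s): [2.79, 2.79, 3.14, 3.14, 3.14, 3.14].

INTERFACE

Orientations are given as a unit quaternion [x, y, z, w].
In Python, from plant import get_state, vision, ctrl, cut_out gives the robot as it stands.
- The arm moves only by the tool jog_arm, never from a script. Its argument "commands" is text: rows parted by semicolons, each of 6 numbers parted by spaces: the shift along the world's x, y, z in m, then the turn, a rotation vector about the world's x, y, z in rad. A call has 1 to 20 rows; each row is the pose to reach, as a shift and turn from the pose commanded when the call began; what a row does not reach only later rows make up. A row lasts 1/8 s, in which the tool goes at most 62.5 mm and 10.7 degrees, less where a joint would pass 70% of its speed; a pose out of reach is approached as far as the arm can. A call with a gripper value outside its range is refused whole. "gripper" is the opening in per cent of the stroke, from 0 (shut) to 100 (fully open), set as the call begins (left out, the last holds). The fingers move at their own pace and stop on an object; "grip_force" is the grip in N (left out, the last holds). Time passes only in rows, so rows that repeat a pose let the fingers close. It gives the time, the measured TCP pose, the force and the opening at its end, in the units of the state.
- get_state(): the state, without advancing time (a new reading comes with each control period).
- vision.read_camera(name): name is "scene" or "side" or "wrist"; returns a dict with "frame" (420x560x3 uint8, red, green, blue), "z_map" (420x560 float32, m along the optical axis (not along the pixel's ray), 0 where there is no reading), "fx", "fy", "cx", "cy" (pixels), "R" (3x3) and "t" (3): a world point X has camera coordinates R X + t. Camera axes: x right, y down, z forward; pixel columns grow to the right and rows downward; lengths in m; the calibration is good to about 2 mm. A picture is of the moment at which its call begins.
- ctrl.sign_off(): hands the job in, once; it reports no verdict.
Trained networks look in the newest picture that a camera, given by its name, has taken for a name from the list of things; names that differ only in an ending like _2 or _b are one class to them, and where a whole thing is asked for, a point or a joint stands for the part that bears it (a point fixed in the world has none). Each returns a list of dicts, best first, with "conf" (0 to 1); they miss things now and then, are a little off and sometimes report something else, mostly with a low value. They report only what shows in the picture. A call takes as long as a camera call.
- cut_out(camera, query): "pixels" (420x560 bool, what is visible of it) and "box" ([centre column, centre row, width, height] in pixels, round what is visible of it).
The state is a dict: "time": time; "qpos": joint angles; "dq": joint speeds; "joint_efforts": joint torques, N m; "eef_pos": TCP position; "tcp_rot": TCP orientation; "contact_force": force on the tool from outside, world axes, zero at the start; "wrist_torque": the same for the moment, N m; "opening": opening from 0.0 (shut) to 1.0 (fully open).
Only numpy, scipy, OpenCV 4.12 (cv2) and the standard library are available. Lean on these libraries where they do the work, as an engineer would, in place of code of your own. Each camera call takes 0.05 s, during which the arm holds its last target.

## Working session

There is one attempt and no reset: what is moved stays moved. The work goes in short steps, Python scripts to look and compute and a tool call to move; the robot and the scene stay as the last step left them, time stands still between calls to the robot, and variables do not carry over. Pictures are saved under pics/ and viewed, and the job is handed in when it is done.

Besides the shell and the picture viewer there is one more tool, called by a JSON object that holds its "method" and its "body". jog_arm: Moves the arm, as the interface text tells. Its arguments: {"type":"object","properties":{"commands":{"type":"string"},"gripper":{"type":"number"},"grip_force":{"type":"number"}},"required":["commands"]}

```bash
mkdir -p pics; ls
cat > h.py <<'E'
import numpy as np, cv2
from plant import get_state, vision, ctrl, cut_out
def shot(cam,fn):
    d=vision.read_camera(cam); cv2.imwrite('pics/'+fn,cv2.cvtColor(d['frame'],cv2.COLOR_RGB2BGR)); return d
def world(d,mask):
    r,c=np.nonzero(mask&(d['z_map']>0)); z=d['z_map'][r,c]
    P=np.c_[(c-d['cx'])/d['fx']*z,(r-d['cy'])/d['fy']*z,z]
    return (P-d['t'])@d['R']
E
python3 - <<'E'
from h import *
s=get_state(); print(s)
for cam in ['scene','side','wrist']:
    d=shot(cam,cam+'0.png'); print(cam,d['fx'],(-d['R'].T@d['t']).round(3),d['R'][2].round(2))
    for q in ['pedal_loaded_pad','pedal_empty_pad']:
        for o in cut_out(cam,q)[:3]:
            P=world(d,o['pixels'])
            print(cam,q,round(o['conf'],2),np.round(o['box']),len(P), P.min(0).round(3) if len(P) else '',P.max(0).round(3) if len(P) else '',np.median(P,0).round(3) if len(P) else '')
E
```

```text
pics
{'time': 0.0, 'qpos': array([ 1.15499445e+00,  2.87154559e-01,  1.57820562e+00,  4.61353166e-05,
        1.27858762e+00, -1.50040339e-01]), 'dq': array([ 0.00041062, -0.00076301, -0.00013783,  0.0017685 , -0.00180492,
       -0.00085765]), 'joint_efforts': array([-1.25900737e-03, -4.05976260e+01, -2.92625999e+01, -1.97887061e-04,
        5.86518217e-03, -1.38714213e-05]), 'eef_pos': array([0.17696524, 0.65061582, 0.19453919]), 'tcp_rot': array([ 1.32496582e-01,  9.91182762e-01, -1.12458907e-03, -3.49936346e-04]), 'contact_force': array([ 0.01147253, -0.49877734,  0.72630628]), 'wrist_torque': array([ 0.05658792, -0.06584694, -0.0237434 ]), 'opening': 1.003455355194167}
scene 478.58958805404365 [ 1.288 -0.171  0.96 ] [-0.62  0.13 -0.77]
scene pedal_loaded_pad 0.56 [212. 225.  19.  43.] 407 [ 0.448 -0.202 -0.005] [ 0.706 -0.166  0.152] [ 0.582 -0.179  0.098]
scene pedal_empty_pad 0.76 [351. 220.  36.  23.] 336 [ 0.545  0.122 -0.002] [0.7   0.194 0.103] [0.606 0.147 0.052]
side 474.6627771553601 [ 0.306 -0.645  0.776] [ 0.32  0.66 -0.68]
side pedal_loaded_pad 0.84 [315. 280.  61.  30.] 709 [ 0.544 -0.199 -0.003] [ 0.687 -0.105  0.111] [ 0.588 -0.181  0.096]
side pedal_loaded_pad 0.24 [253. 187.  42.  35.] 368 [ 0.571  0.123 -0.001] [0.685 0.21  0.089] [0.611 0.146 0.051]
side pedal_empty_pad 0.59 [252. 186.  42.  39.] 488 [ 0.568  0.122 -0.004] [0.703 0.241 0.09 ] [0.619 0.148 0.049]
wrist 328.98626266970314 [0.097 0.673 0.373] [ 0.31 -0.09 -0.95]
```

Run:
```python
import cv2,numpy as np
a=cv2.imread('pics/scene0.png');b=cv2.imread('pics/side0.png')
cv2.imwrite('pics/a.png',cv2.resize(a,(800,600)));cv2.imwrite('pics/b.png',cv2.resize(b,(800,600)))
```

```text
(no output)
```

View pics/a.png

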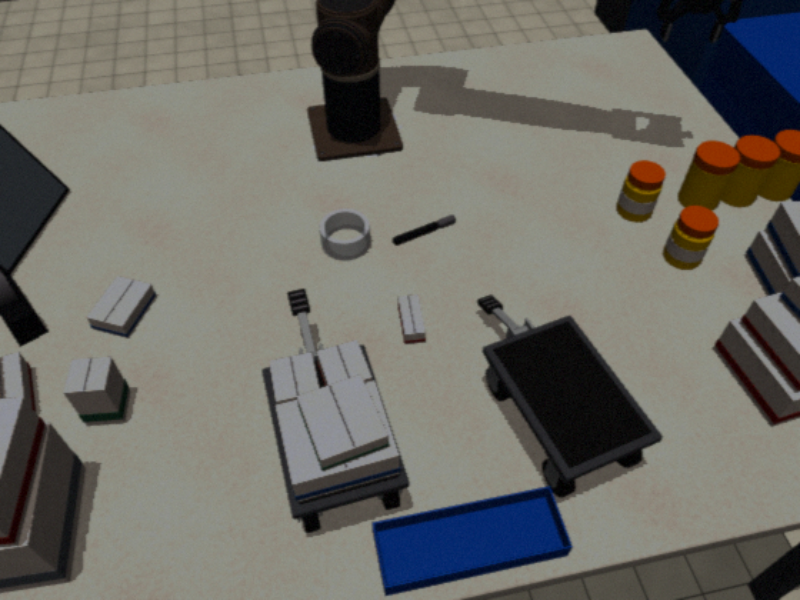

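View pics/b.png

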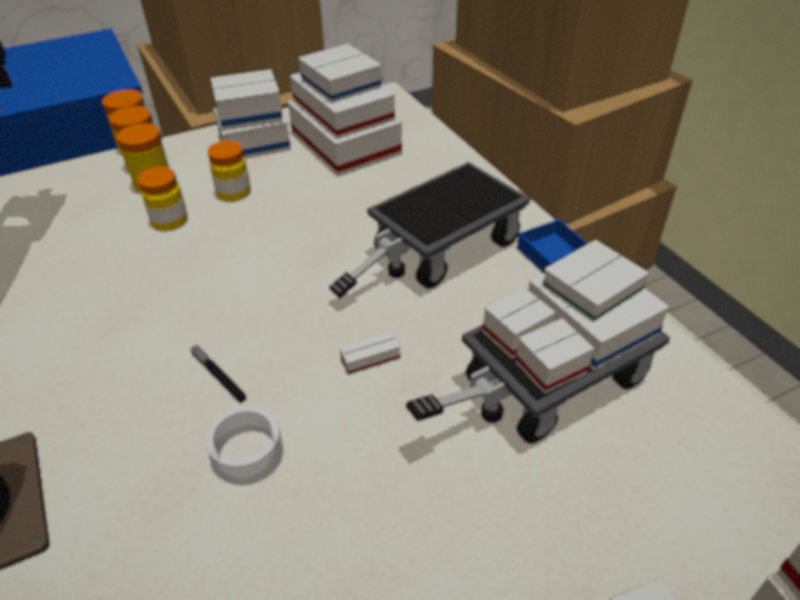

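The scene view shows the loaded dolly's pedal (raised) at about pixel (298,300) of 800x600. The empty dolly's pedal (lowered) is at about (490,303), and its dolly is rotated relative to the arm. Next I'll fit the pads and decks.

```bash
cat >> h.py <<'E'
def cloud(cam):
    d=vision.read_camera(cam); m=np.ones(d['z_map'].shape,bool)
    m&=d['z_map']>0
    P=world(d,m); C=d['frame'][m]; return P,C
E
python3 - <<'E'
from h import *
res={}
for cam in ['scene','side']:
    P,C=cloud(cam)
    for n,(cx,cy,ylo,yhi) in dict(loaded=(.57,-.18,-.35,-.03),empty=(.59,.14,.05,.42)).items():
        m=(P[:,0]>.64)&(P[:,0]<1.05)&(P[:,1]>ylo)&(P[:,1]<yhi)&(P[:,2]>.095)&(P[:,2]<(.11 if n=='empty' else .2))
        r=cv2.minAreaRect(P[m][:,:2].astype(np.float32)*1000); print(cam,n,'deck',np.round(r[0]),np.round(r[1]),round(r[2],1))
        dark=C.max(1)<75
        m=(np.hypot(P[:,0]-cx,P[:,1]-cy)<.06)&(P[:,2]>.02)&(P[:,2]<.14)
        Q=P[m&dark]; print(' dark',len(Q),Q.min(0).round(3),Q.max(0).round(3),np.median(Q,0).round(3))
        m=(np.hypot(P[:,0]-cx,P[:,1]-cy)<.15)&(P[:,2]>.02)&(P[:,2]<.14)&(P[:,0]<.68)
        Q=P[m];print(' all',len(Q)); 
        np.save(f'{cam}_{n}.npy',np.c_[P[m],C[m]])
E
```

```text
scene loaded deck [ 794. -163.] [242. 160.] 4.7
 dark 204 [ 0.544 -0.197  0.093] [ 0.587 -0.167  0.113] [ 0.567 -0.181  0.105]
 all 448
scene empty deck [812. 187.] [242. 162.] 11.5
 dark 157 [0.568 0.123 0.036] [0.648 0.157 0.064] [0.595 0.139 0.048]
 all 671
side loaded deck [ 797. -163.] [241. 162.] 4.8
 dark 216 [ 0.545 -0.198  0.095] [ 0.587 -0.171  0.111] [ 0.562 -0.188  0.104]
 all 1297
side empty deck [815. 187.] [243. 163.] 11.5
 dark 119 [0.571 0.124 0.03 ] [0.608 0.153 0.054] [0.59  0.133 0.043]
 all 896
```

{"method": "jog_arm", "body": {"commands": "0.1 -0.1 0.03 0 0 0.1; 0.303 -0.351 0.03 0 0 0.2; 0.303 -0.351 0.03 0 0 0.2; 0.303 -0.351 0.03 0 0 0.2; 0.303 -0.351 0.03 0 0 0.2; 0.303 -0.351 0.03 0 0 0.2; 0.303 -0.351 0.03 0 0 0.2; 0.303 -0.351 0.03 0 0 0.2; 0.390 -0.833 0.01 0 0 0.35; 0.390 -0.833 0.01 0 0 0.35; 0.390 -0.833 0.01 0 0 0.35; 0.390 -0.833 0.01 0 0 0.35; 0.390 -0.833 0.01 0 0 0.35; 0.390 -0.833 0.01 0 0 0.35; 0.390 -0.833 0.01 0 0 0.35; 0.390 -0.833 0.01 0 0 0.35; 0.390 -0.833 0.01 0 0 0.35; 0.390 -0.833 0.01 0 0 0.35; 0.390 -0.833 0.01 0 0 0.35", "gripper": 0, "grip_force": 30}}

```text
time: 2.92
eef_pos: [0.5672, -0.1803, 0.2061]
tcp_rot: [-0.043, 0.999, 0.0, 0.0]
contact_force: [0.6, 0.5, -0.1]
opening: -0.001
```

{"method": "jog_arm", "body": {"commands": "0 -0.001 -0.04 0 0 0; 0 -0.001 -0.08 0 0 0; 0 -0.001 -0.09 0 0 0; 0 -0.001 -0.1 0 0 0; 0 -0.001 -0.107 0 0 0; -0.001 -0.001 -0.114 0 0 0; -0.002 -0.001 -0.121 0 0 0; -0.003 -0.001 -0.128 0 0 0; -0.004 -0.001 -0.135 0 0 0; -0.003 -0.001 -0.142 0 0 0; -0.002 -0.001 -0.149 0 0 0; -0.002 -0.001 -0.149 0 0 0"}}

```text
time: 4.42
eef_pos: [0.5653, -0.1827, 0.0562]
tcp_rot: [-0.042, 0.999, 0.0, 0.0]
contact_force: [0.9, -0.3, -0.5]
opening: -0.001
```

Run:
```python
from h import *
for c in ['side','scene']:
    d=shot(c,c+'1.png'); im=cv2.imread(f'pics/{c}1.png')
    im=im[200:370,230:430] if c=='side' else im[150:290,150:320]
    cv2.imwrite(f'pics/{c}1c.png',cv2.resize(im,None,fx=3.5,fy=3.5))
```

```text
(no output)
```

View pics/side1c.png

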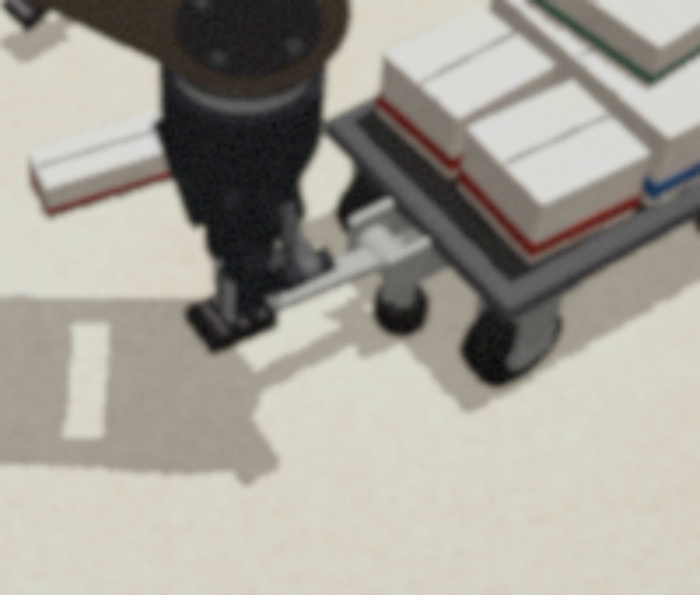

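The side view shows the fingertips on the loaded pad at about (235,310) of the crop. The pedal is now slightly below level, so I'll continue gently to the stop.

{"method": "jog_arm", "body": {"commands": "0 0 -0.004 0 0 0; 0.001 0 -0.008 0 0 0; 0.001 0 -0.012 0 0 0; 0.001 0 -0.014 0 0 0; 0.001 0 -0.014 0 0 0"}}

```text
time: 5.15
eef_pos: [0.5665, -0.1826, 0.0424]
tcp_rot: [-0.042, 0.999, 0.0, 0.0]
contact_force: [-0.0, -0.8, -0.4]
opening: -0.004
```

{"method": "jog_arm", "body": {"commands": "0 0 -0.002 0 0 0; 0 0 -0.003 0 0 0; 0 0 -0.004 0 0 0"}}

```text
time: 5.52
eef_pos: [0.5665, -0.1827, 0.0392]
tcp_rot: [-0.042, 0.999, -0.0, 0.0]
contact_force: [-0.9, 0.8, 3.6]
opening: -0.002
```

{"method": "jog_arm", "body": {"commands": "0 0 -0.001 0 0 0; 0 0 -0.002 0 0 0; 0 0 -0.002 0 0 0"}}

```text
time: 5.9
eef_pos: [0.5664, -0.1827, 0.0368]
tcp_rot: [-0.042, 0.999, -0.0, 0.0]
contact_force: [-0.2, 1.3, 2.5]
opening: -0.001
```

Run:
```python
from h import *
o=[]
for c in ['side','scene']:
    d=shot(c,c+'2.png'); im=cv2.imread(f'pics/{c}2.png')
    im=im[240:350,250:400] if c=='side' else im[170:280,160:310]
    o.append(cv2.resize(im,None,fx=2.6*2,fy=2.6*2))
    cv2.imwrite(f'pics/{c}2c.png',o[-1])
```

```text
(no output)
```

View pics/side2c.png

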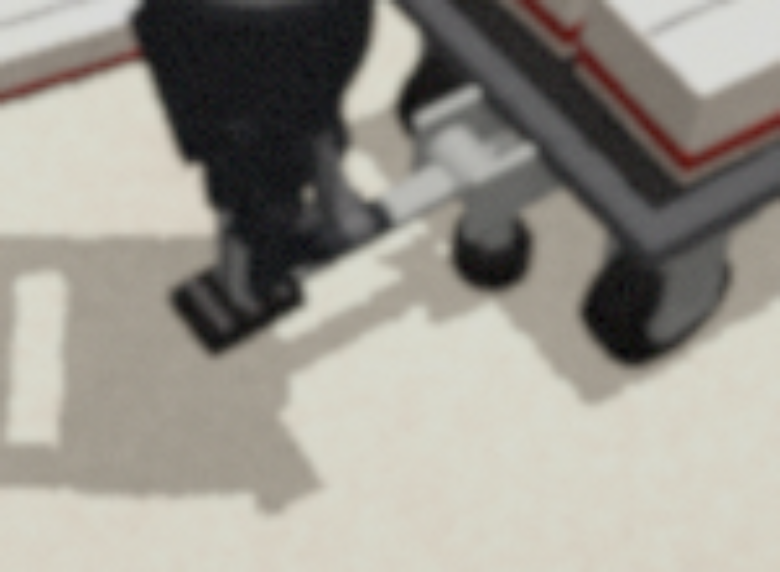

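View pics/scene2c.png

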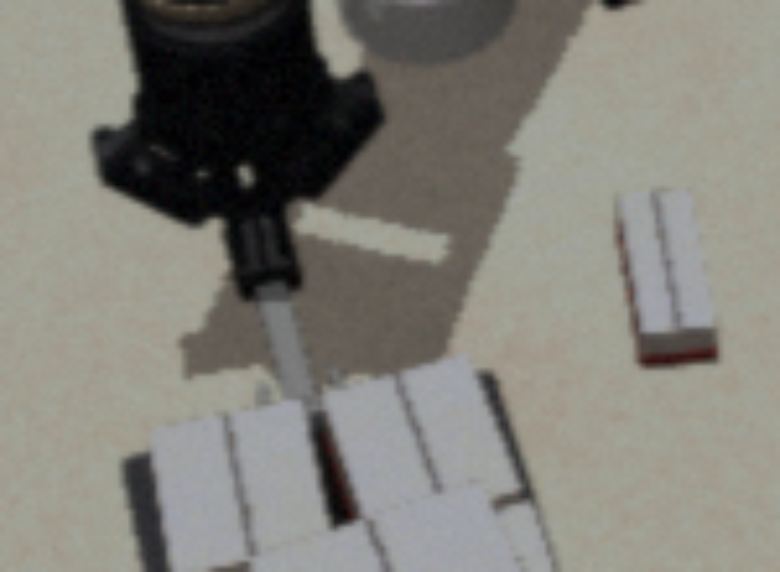

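The side view shows the fingertips still on the pad at about (250,300) of the crop, and the pedal clearly below level. There's no firm stop force yet, so I'll go a little further.

{"method": "jog_arm", "body": {"commands": "0 0 -0.001 0 0 0; 0 0 -0.002 0 0 0; 0 0 -0.002 0 0 0"}}

```text
time: 6.38
eef_pos: [0.5664, -0.1827, 0.0349]
tcp_rot: [-0.042, 0.999, -0.0, 0.0]
contact_force: [-1.0, 1.4, 2.2]
opening: 0.003
```

Run:
```python
from h import *
P,C=cloud('side')
g=C.astype(int); 
u=np.array([np.cos(.083),np.sin(.083)]); v=np.array([-u[1],u[0]])
H=np.array([.661,-.174])
q=P[:,:2]-H; a=q@u; b=q@v
m=(abs(b)<.02)&(a>-.135)&(a<.0)&(P[:,2]>.012)&(P[:,2]<.09)
for lo in np.arange(-.135,0,.01):
    k=m&(a>=lo)&(a<lo+.01)
    if k.sum()>2: print(round(lo,3),k.sum(),np.percentile(P[k,2],[10,50,90]).round(3),np.percentile(b[k],[10,90]).round(3),np.median(C[k],0))
for i in range(3):
    s=get_state();print(s['contact_force'].round(1),s['wrist_torque'].round(2))
```

```text
-0.125 53 [0.06  0.066 0.068] [-0.013  0.009] [41. 40. 34.]
-0.115 86 [0.065 0.067 0.069] [-0.015  0.011] [62.5 59.  56.5]
-0.105 108 [0.066 0.071 0.087] [-0.015  0.006] [59.  58.  58.5]
-0.095 45 [0.064 0.069 0.084] [-0.015 -0.01 ] [36. 36. 36.]
-0.085 21 [0.064 0.069 0.071] [-0.015 -0.008] [71. 71. 68.]
-0.075 11 [0.063 0.066 0.068] [-0.007 -0.006] [134. 133. 127.]
-0.035 40 [0.069 0.072 0.074] [-0.007  0.005] [181.5 181.5 174.5]
-0.025 40 [0.07  0.074 0.075] [-0.007  0.004] [180.5 180.5 176. ]
-0.015 130 [0.067 0.075 0.085] [-0.018  0.015] [125.  123.5 119. ]
-0.005 63 [0.064 0.08  0.086] [-0.018  0.014] [154. 153. 149.]
[-0.2  0.7  3.3] [ 0.19 -0.05  0.06]
[-0.2  0.7  3.3] [ 0.19 -0.05  0.06]
[-0.2  0.7  3.3] [ 0.19 -0.05  0.06]
```

Run:
```python
from h import *
P,C=cloud('scene')
u=np.array([np.cos(.083),np.sin(.083)]); v=np.array([-u[1],u[0]])
H=np.array([.661,-.174])
q=P[:,:2]-H; a=q@u; b=q@v
m=(abs(b)<.05)&(a>-.15)&(a<.0)&(P[:,2]>.012)&(P[:,2]<.2)
for lo in np.arange(-.155,0,.01):
    k=m&(a>=lo)&(a<lo+.01)
    if k.sum()>2: print(round(lo,3),k.sum(),np.percentile(P[k,2],[10,50,90]).round(3),np.percentile(b[k],[10,90]).round(3),np.median(C[k],0))
d=shot('wrist','w2.png')
d=shot('side','side3.png');im=cv2.imread('pics/side3.png')[220:350,240:400]
im=np.clip(im.astype(float)*2.5,0,255).astype(np.uint8)
cv2.imwrite('pics/side3c.png',cv2.resize(im,None,fx=4.5,fy=4.5,interpolation=cv2.INTER_CUBIC))
im=cv2.imread('pics/scene2.png')[170:240,180:240]
im=np.clip(im.astype(float)*2.5,0,255).astype(np.uint8)
cv2.imwrite('pics/scene3c.png',cv2.resize(im,None,fx=8,fy=8,interpolation=cv2.INTER_CUBIC))
```

```text
-0.115 28 [0.097 0.131 0.143] [-0.033  0.032] [12.5 12.5 14. ]
-0.105 114 [0.111 0.13  0.181] [-0.04   0.038] [12.  13.  14.5]
-0.095 540 [0.086 0.144 0.177] [-0.04   0.039] [11. 11. 12.]
-0.085 351 [0.072 0.148 0.177] [-0.032  0.029] [ 8.  8. 10.]
-0.075 21 [0.069 0.072 0.074] [-0.006  0.006] [78. 79. 79.]
-0.065 18 [0.07  0.073 0.074] [-0.006  0.005] [120.5 121.  120.5]
-0.055 21 [0.07  0.073 0.074] [-0.005  0.006] [118. 120. 120.]
-0.045 20 [0.072 0.074 0.075] [-0.006  0.005] [119. 120. 119.]
-0.035 20 [0.074 0.075 0.076] [-0.006  0.005] [118.5 119.  119. ]
-0.025 22 [0.073 0.075 0.076] [-0.006  0.005] [120.5 121.5 121. ]
-0.015 25 [0.078 0.09  0.093] [-0.018  0.017] [117. 117. 116.]
-0.005 11 [0.083 0.09  0.094] [-0.015  0.015] [120. 119. 118.]
```

View pics/side3c.png

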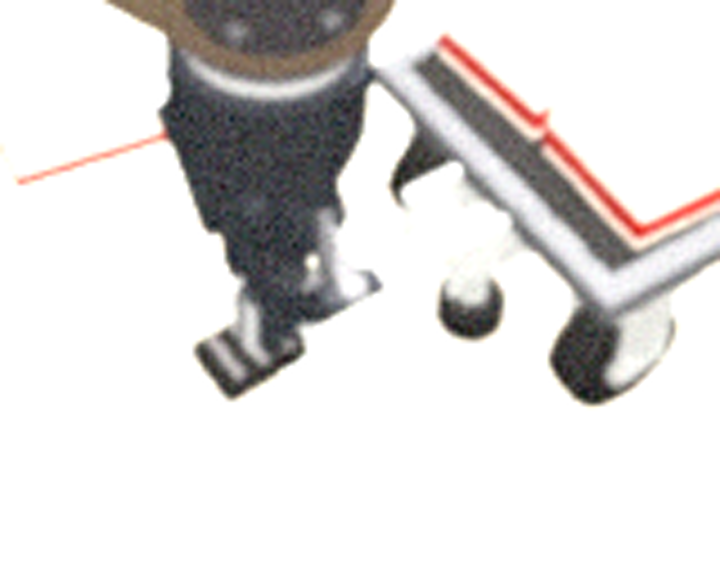

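View pics/scene3c.png

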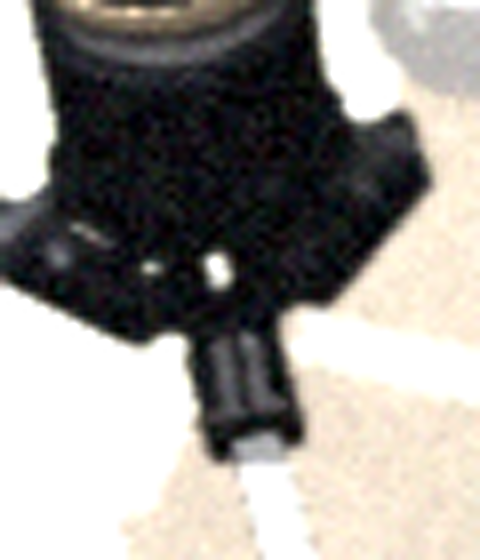

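View pics/w2.png

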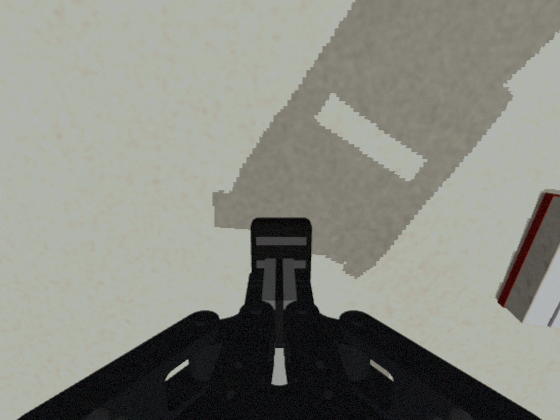

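Run:
```python
from h import *
d=vision.read_camera('wrist')
m=np.zeros((420,560),bool)
def z(r0,r1,c0,c1):
    m[:]=0; m[r0:r1,c0:c1]=1; return world(d,m)
for n,w in dict(table=(100,150,50,150),shadow=(235,300,80,200),padfront=(222,236,258,304),padmid=(248,258,258,304),f=(270,295,262,275)).items():
    Q=z(*w); print(n,len(Q),np.percentile(Q,[10,50,90],axis=0).round(3).tolist())
for r in range(215,350,6):
    print(r,[ (world(d,(lambda mm:mm)(np.pad(np.ones((1,1),bool),((r,419-r),(c,559-c))))).round(3).tolist()) for c in (268,281,293)])
```

```text
table 4980 [[0.498, -0.326, -0.001], [0.51, -0.301, -0.0], [0.523, -0.276, 0.001]]
shadow 7770 [[0.589, -0.316, -0.001], [0.61, -0.281, -0.0], [0.632, -0.246, 0.001]]
padfront 641 [[0.541, -0.193, 0.066], [0.543, -0.184, 0.067], [0.546, -0.175, 0.068]]
padmid 458 [[0.553, -0.192, 0.068], [0.555, -0.183, 0.069], [0.557, -0.174, 0.069]]
f 323 [[0.555, -0.19, 0.086], [0.556, -0.188, 0.095], [0.556, -0.186, 0.102]]
215 [[[0.562, -0.191, 0.0]], [[0.561, -0.182, -0.0]], [[0.56, -0.173, -0.0]]]
221 [[[0.541, -0.19, 0.065]], [[0.54, -0.184, 0.066]], [[0.54, -0.178, 0.065]]]
227 [[[0.543, -0.19, 0.068]], [[0.542, -0.184, 0.068]], [[0.542, -0.178, 0.067]]]
233 [[[0.546, -0.19, 0.067]], [[0.545, -0.183, 0.068]], [[0.545, -0.178, 0.067]]]
239 [[[0.549, -0.189, 0.068]], [[0.548, -0.183, 0.069]], [[0.547, -0.177, 0.069]]]
245 [[[0.552, -0.189, 0.068]], [[0.552, -0.183, 0.068]], [[0.55, -0.177, 0.069]]]
251 [[[0.555, -0.189, 0.069]], [[0.554, -0.183, 0.069]], [[0.554, -0.177, 0.068]]]
257 [[[0.558, -0.189, 0.069]], [[0.557, -0.182, 0.069]], [[0.557, -0.176, 0.068]]]
263 [[[0.556, -0.189, 0.078]], [
[... 500 characters left out ...]
-0.183, 0.107]], [[0.555, -0.178, 0.107]]]
305 [[[0.555, -0.188, 0.112]], [[0.558, -0.183, 0.107]], [[0.554, -0.179, 0.112]]]
311 [[[0.555, -0.187, 0.116]], [[0.56, -0.182, 0.108]], [[0.554, -0.179, 0.115]]]
317 [[[0.555, -0.187, 0.119]], [[0.562, -0.182, 0.108]], [[0.553, -0.179, 0.12]]]
323 [[[0.555, -0.187, 0.122]], [[0.565, -0.182, 0.108]], [[0.554, -0.179, 0.122]]]
329 [[[0.555, -0.187, 0.124]], [[0.568, -0.182, 0.108]], [[0.554, -0.179, 0.125]]]
335 [[[0.554, -0.187, 0.129]], [[0.571, -0.181, 0.108]], [[0.554, -0.179, 0.128]]]
341 [[[0.555, -0.187, 0.13]], [[0.574, -0.181, 0.108]], [[0.549, -0.18, 0.137]]]
347 [[[0.559, -0.187, 0.129]], [[0.577, -0.181, 0.108]], [[0.55, -0.18, 0.138]]]
```

```bash
python3 - <<'E'
from h import *
d=vision.read_camera('wrist'); R,t=d['R'],d['t']
s=get_state(); X=s['eef_pos']
print('tcp px', [ (lambda c:(round(d['fx']*c[0]/c[2]+d['cx']),round(d['fy']*c[1]/c[2]+d['cy']),c[2].round(3)))(R@(X+np.array([0,0,h]))+t) for h in (0,.019,.033,.05,.073)])
d=vision.read_camera('side'); R,t=d['R'],d['t']
print('tcp side', [ (lambda c:(round(d['fx']*c[0]/c[2]+d['cx']),round(d['fy']*c[1]/c[2]+d['cy']),c[2].round(3)))(R@(X+np.array([0,0,h]))+t) for h in (0,.019,.033,.05,.073)])
E
tail -c 300 h.py >/dev/null
```

```text
tcp px [(279, 244, np.float64(0.195)), (279, 259, np.float64(0.177)), (279, 272, np.float64(0.164)), (279, 291, np.float64(0.148)), (279, 325, np.float64(0.126))]
tcp side [(297, 306, np.float64(0.891)), (297, 300, np.float64(0.878)), (297, 296, np.float64(0.869)), (297, 290, np.float64(0.857)), (297, 282, np.float64(0.842))]
```

View pics/wrist0.png

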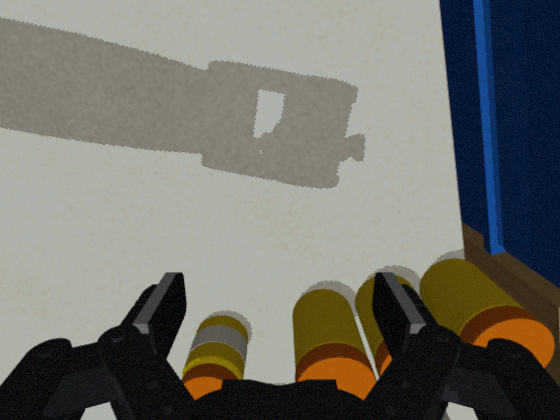

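The depth from all three cameras agrees that the pad top is at z≈0.068 and the pedal is about level. So the real fingertips sit roughly 33 mm above the reported TCP z, and I need to go lower than the reported numbers suggest. I'll do that in small steps and watch the force.

{"method": "jog_arm", "body": {"commands": "0 0 -0.004 0 0 0; 0 0 -0.008 0 0 0; 0 0 -0.012 0 0 0; 0 0 -0.015 0 0 0; 0 0 -0.015 0 0 0"}}

```text
time: 7.35
eef_pos: [0.566, -0.183, 0.0195]
tcp_rot: [-0.042, 0.999, -0.0, -0.0]
contact_force: [1.1, -0.4, 0.5]
opening: 0.005
```

```bash
cat > pad.py <<'E'
from h import *
def arm(cam,H,ang):
    P,C=cloud(cam); u=np.array([np.cos(ang),np.sin(ang)]); v=np.array([-u[1],u[0]])
    q=P[:,:2]-np.array(H); a=q@u; b=q@v
    k=(abs(b)<.007)&(a>-.075)&(a<-.022)&(P[:,2]>.02)&(P[:,2]<.12)&(C.min(1)>60)
    if k.sum()>8:
        A=cv2.fitLine(np.c_[a[k],P[k,2]].astype(np.float32),cv2.DIST_HUBER,0,.01,.01).ravel()
        print(cam,k.sum(),'slope angle(below level +)',round(float(np.arctan(A[1]/A[0])),3),'joint',round(.38+float(np.arctan(A[1]/A[0])),3))
    return P,C,a,b
L=((.661,-.174),.083); E=((.6807,.1601),.2007)
E
python3 - <<'E'
from pad import *
for c in ('scene','side'):
    arm(c,*L); arm(c,*E)
P,C,a,b=arm('wrist',*L)
k=(abs(b)<.015)&(a>-.125)&(a<-.08)&(P[:,2]>.015)
for lo in np.arange(-.125,-.08,.005):
    j=k&(a>=lo)&(a<lo+.005)
    if j.sum()>3: print(round(lo,3),j.sum(),np.median(P[j,2]).round(3))
s=get_state();print(s['eef_pos'],s['contact_force'].round(1))
E
```

```text
scene 87 slope angle(below level +) 0.257 joint 0.637
scene 78 slope angle(below level +) 0.344 joint 0.724
side 76 slope angle(below level +) 0.254 joint 0.634
wrist 413 slope angle(below level +) 0.245 joint 0.625
-0.12 549 0.046
-0.115 7325 0.133
-0.11 6564 0.105
-0.105 1860 0.075
-0.1 383 0.092
-0.095 252 0.101
-0.09 364 0.104
-0.085 26 0.102
[ 0.56565001 -0.18281821  0.01945644] [ 0.5 -0.8  1.3]
```

The arm-slope fit gives the loaded joint at about 0.63 and the empty one at about 0.72. I'll push on to the stop.

{"method": "jog_arm", "body": {"commands": "0.001 0 -0.003 0 0 0; 0.001 0 -0.006 0 0 0; 0.001 0 -0.009 0 0 0; 0.001 0 -0.01 0 0 0; 0.001 0 -0.01 0 0 0"}}

```text
time: 8.22
eef_pos: [0.5677, -0.1827, 0.01]
tcp_rot: [-0.042, 0.999, -0.0, 0.0]
contact_force: [1.2, 0.5, 2.9]
opening: -0.001
```

Run:
```python
from pad import *
for c in ('scene','side','wrist'): arm(c,*L)
```

```text
scene 74 slope angle(below level +) 0.358 joint 0.738
side 86 slope angle(below level +) 0.407 joint 0.787
wrist 415 slope angle(below level +) 0.36 joint 0.74
```

{"method": "jog_arm", "body": {"commands": "0 0 -0.001 0 0 0; 0 0 -0.002 0 0 0; 0 0 -0.002 0 0 0"}}

```text
time: 8.75
eef_pos: [0.5677, -0.1828, 0.0086]
tcp_rot: [-0.042, 0.999, -0.0, 0.0]
contact_force: [0.1, 1.4, 6.0]
opening: 0.002
```

{"method": "jog_arm", "body": {"commands": "0 0 0.03 0 0 0; 0 0 0.09 0 0 0; 0 0 0.15 0 0 0; 0 0.05 0.19 0 0 0; 0.01 0.11 0.19 0 0 0.03; 0.02 0.17 0.19 0 0 0.06; 0.02 0.23 0.19 0 0 0.117; 0.02 0.29 0.19 0 0 0.117; 0.02 0.324 0.19 0 0 0.117; 0.02 0.324 0.19 0 0 0.117; 0.02 0.324 0.19 0 0 0.117"}}

```text
time: 10.12
eef_pos: [0.5865, 0.1406, 0.1967]
tcp_rot: [-0.1, 0.995, -0.0, -0.001]
contact_force: [0.3, -0.5, -0.3]
opening: 0.001
```

Run:
```python
from pad import *
d=shot('wrist','w4.png')
z=d['z_map']; Pf=world(d,np.ones(z.shape,bool)); print(get_state()['eef_pos'])
for r in range(200,330,8):
    Q=world(d,np.pad(np.ones((1,20),bool),((r,419-r),(270,270)))); print(r,np.median(Q,0).round(3) if len(Q) else None)
for c in ('scene','side','wrist'):
    arm(c,*L); P,C,a,b=arm(c,*E)
    k=(C.max(1)<70)&(abs(b)<.03)&(a>-.13)&(a<-.07)&(P[:,2]>.02)&(P[:,2]<.075)
    if k.sum()>10: print(c,'pad E',k.sum(),'a',np.percentile(a[k],[3,50,97]).round(3),'b',np.percentile(b[k],[3,50,97]).round(3),'z',np.percentile(P[k,2],[3,50,97]).round(3))
```

```text
[0.58681821 0.14018127 0.19703243]
200 [0.605 0.145 0.051]
208 [0.613 0.146 0.052]
216 [0.621 0.148 0.054]
224 [0.629 0.15  0.057]
232 [0.637 0.151 0.06 ]
240 [0.644 0.153 0.062]
248 [0.652 0.154 0.065]
256 [0.66  0.156 0.068]
264 [0.576 0.139 0.242]
272 [0.576 0.139 0.249]
280 [0.576 0.139 0.256]
288 [0.576 0.139 0.261]
296 [0.576 0.139 0.267]
304 [0.577 0.139 0.27 ]
312 [0.58  0.14  0.271]
320 [0.58  0.14  0.276]
328 [0.582 0.141 0.277]
scene 79 slope angle(below level +) 0.378 joint 0.758
scene 78 slope angle(below level +) 0.326 joint 0.706
scene pad E 147 a [-0.114 -0.092 -0.076] b [-0.015 -0.005  0.012] z [0.039 0.047 0.054]
side 215 slope angle(below level +) 0.387 joint 0.767
side 117 slope angle(below level +) 0.329 joint 0.709
side pad E 156 a [-0.112 -0.096 -0.077] b [-0.016 -0.006  0.008] z [0.037 0.044 0.051]
wrist 722 slope angle(below level +) 0.327 joint 0.707
wrist pad E 974 a [-0.114 -0.097 -0.077] b [-0.014  0.     0.014] z [0.038 0.045 0.051]
```

View pics/w4.png

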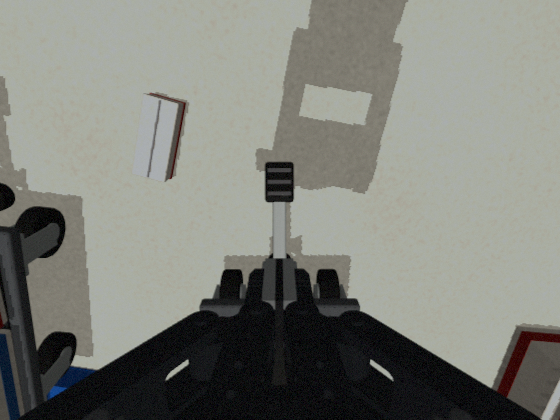

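Both dollies look right: loaded joint about 0.76, empty about 0.71. The wrist view shows the empty pad at (279,181), in line with the tool. The fingertips are confirmed about 35 mm short of the reported TCP. Next I'll tilt back by 0.35 rad, open the gripper and go to the pre-grasp pose.

{"method": "jog_arm", "body": {"commands": "-0.006 -0.001 -0.03 0.035 -0.171 0; -0.013 -0.002 -0.06 0.07 -0.343 0; -0.013 -0.002 -0.117 0.07 -0.343 0; -0.013 -0.002 -0.117 0.07 -0.343 0; -0.013 -0.002 -0.117 0.07 -0.343 0; -0.013 -0.002 -0.117 0.07 -0.343 0", "gripper": 65}}

```text
time: 11.22
eef_pos: [0.5774, 0.1394, 0.0847]
tcp_rot: [-0.099, 0.979, 0.017, 0.176]
contact_force: [-0.1, -0.5, 0.8]
opening: 0.65
```

Run:
```python
from pad import *
from scipy.spatial.transform import Rotation as Ro
s=get_state(); print(s['eef_pos'],s['qpos'].round(2)); R=Ro.from_quat(s['tcp_rot']).as_matrix(); print(R.round(3))
z=R[:,2]
H=np.array([.6807,.1601,.072]);u=np.array([.98,.1994,0])
G=H-np.cos(.327)*.1*u-np.array([0,0,.1*np.sin(.327)])
T=G+.057*z; print('G',G.round(4),'T',T.round(4),'delta',(T-s['eef_pos']).round(4), 'lateral',((T-s['eef_pos'])@R).round(4))
d=shot('wrist','w5.png'); shot('side','side5.png')
```

```text
[0.57744612 0.13938541 0.08469614] [ 0.04  0.04  2.11  0.09  0.64 -1.8 ]
[[-0.918 -0.2    0.342]
 [-0.188  0.98   0.069]
 [-0.349 -0.001 -0.937]]
G [0.5879 0.1412 0.0399] T [ 0.6074  0.1451 -0.0135] delta [ 0.0299  0.0058 -0.0982] lateral [ 0.0057 -0.0003  0.1027]
```

View pics/w5.png

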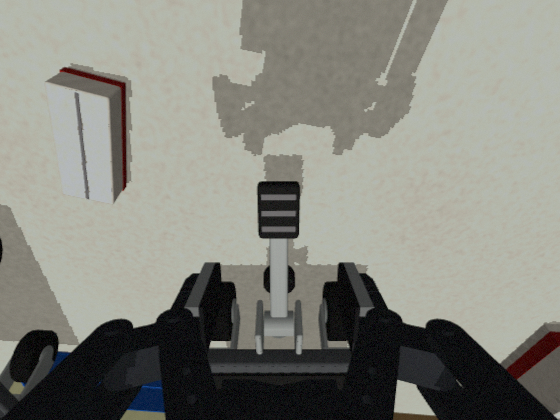

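View pics/side5.png

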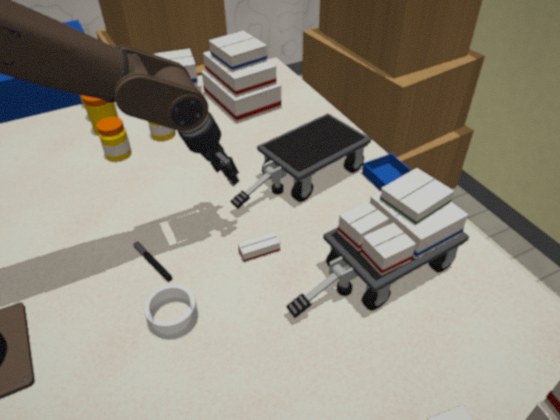

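The wrist view shows the pad at (279,210), centred between the fingers (inner faces at columns 215 and 340). I'll approach along the tool axis.

{"method": "jog_arm", "body": {"commands": "0.004 0.001 -0.02 0 0 0; 0.012 0.002 -0.045 0 0 0; 0.02 0.004 -0.07 0 0 0; 0.027 0.005 -0.09 0 0 0; 0.03 0.006 -0.098 0 0 0; 0.03 0.006 -0.098 0 0 0; 0.03 0.006 -0.098 0 0 0"}}

```text
time: 12.2
eef_pos: [0.6051, 0.1454, -0.0158]
tcp_rot: [-0.099, 0.98, 0.017, 0.174]
contact_force: [0.1, 0.0, -0.3]
opening: 0.649
```

Run:
```python
from pad import *
s=get_state(); print(s['eef_pos'],s['contact_force'].round(1))
d=shot('wrist','w6.png'); shot('side','side6.png')
im=cv2.imread('pics/side6.png')[130:260,180:340]; cv2.imwrite('pics/side6c.png',cv2.resize(im,None,fx=4.5,fy=4.5))
arm('scene',*E)
```

```text
[ 0.6050878   0.14540857 -0.01580453] [ 0.1  0.  -0.3]
scene 81 slope angle(below level +) 0.338 joint 0.718
```

View pics/w6.png

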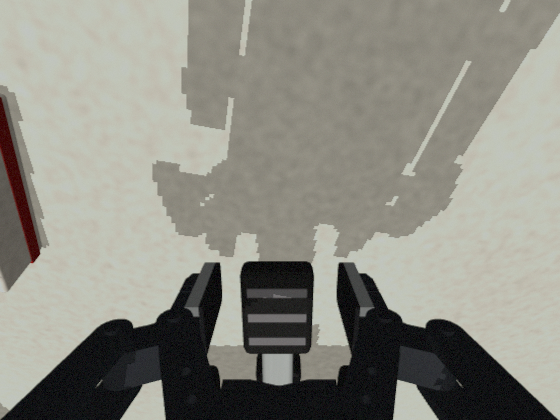

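View pics/side6c.png

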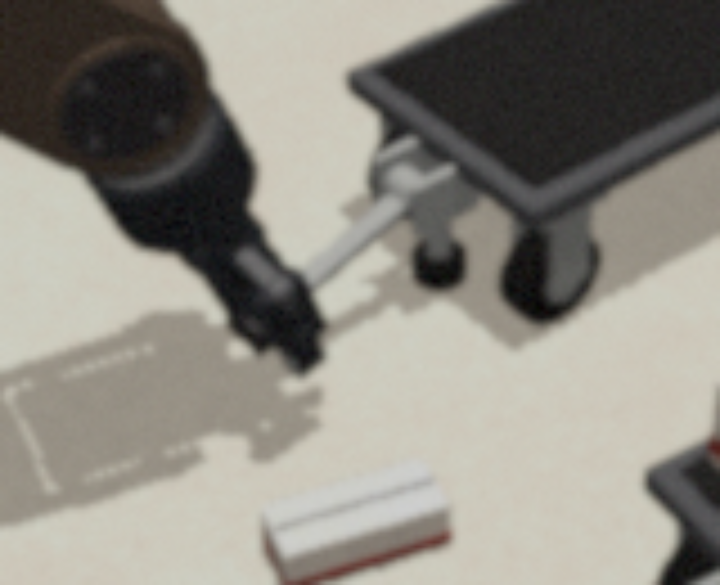

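The wrist view shows the pad (columns 241–313, rows 262–352) sitting between the fingers, clear on both sides. Closing the gripper.

{"method": "jog_arm", "body": {"commands": "0 0 0 0 0 0; 0 0 0 0 0 0; 0 0 0 0 0 0; 0 0 0 0 0 0; 0 0 0 0 0 0", "gripper": 0, "grip_force": 40}}

```text
time: 12.98
eef_pos: [0.6046, 0.1444, -0.0167]
tcp_rot: [-0.099, 0.98, 0.017, 0.174]
contact_force: [-2.4, -5.3, 2.3]
opening: 0.345
```

Run:
```python
from pad import *
from scipy.spatial.transform import Rotation as Ro
p=get_state()['eef_pos']; H=np.array([.6807,.1601,.072]); v=np.array([-.1994,.98,0])
for f in np.arange(.07,.78,.07):
    d=Ro.from_rotvec(f*v).apply(p-H)-(p-H); print(round(f,2),d.round(4),(f*v).round(3))
```

```text
0.07 [-0.0059 -0.0012  0.0057] [-0.014  0.069  0.   ]
0.14 [-0.0114 -0.0023  0.0117] [-0.028  0.137  0.   ]
0.21 [-0.0164 -0.0033  0.0181] [-0.042  0.206  0.   ]
0.28 [-0.021  -0.0043  0.0249] [-0.056  0.274  0.   ]
0.35 [-0.0252 -0.0051  0.032 ] [-0.07   0.343  0.   ]
0.42 [-0.0288 -0.0059  0.0394] [-0.084  0.412  0.   ]
0.49 [-0.0319 -0.0065  0.047 ] [-0.098  0.48   0.   ]
0.56 [-0.0345 -0.007   0.0548] [-0.112  0.549  0.   ]
0.63 [-0.0366 -0.0074  0.0628] [-0.126  0.617  0.   ]
0.7 [-0.0381 -0.0077  0.0709] [-0.14   0.686  0.   ]
0.77 [-0.039  -0.0079  0.0791] [-0.154  0.755  0.   ]
```

First half of the arc, then a check.

{"method": "jog_arm", "body": {"commands": "-0.006 -0.001 0.006 -0.014 0.069 0; -0.011 -0.002 0.012 -0.028 0.137 0; -0.016 -0.003 0.018 -0.042 0.206 0; -0.021 -0.004 0.025 -0.056 0.274 0; -0.025 -0.005 0.032 -0.07 0.343 0; -0.025 -0.005 0.032 -0.07 0.343 0"}}

```text
time: 13.72
eef_pos: [0.5793, 0.1392, 0.0153]
tcp_rot: [-0.101, 0.995, -0.001, -0.001]
contact_force: [-2.4, -4.9, 3.7]
opening: 0.347
```

Run:
```python
from pad import *
arm('scene',*E);arm('side',*E)
s=get_state(); print(s['eef_pos'],s['contact_force'].round(1),s['wrist_torque'].round(2),s['opening'])
```

```text
scene 110 slope angle(below level +) -0.017 joint 0.363
side 47 slope angle(below level +) 0.066 joint 0.446
[0.57939711 0.13922664 0.01533033] [-1.2 -5.5  3.5] [-0.66  0.11  0.09] 0.3465183648456468
```

{"method": "jog_arm", "body": {"commands": "-0.004 -0.001 0.0075 -0.014 0.069 0; -0.007 -0.001 0.015 -0.028 0.137 0; -0.009 -0.002 0.023 -0.042 0.206 0; -0.011 -0.002 0.031 -0.056 0.274 0; -0.013 -0.003 0.039 -0.07 0.343 0; -0.013 -0.003 0.039 -0.07 0.343 0"}}

```text
time: 14.58
eef_pos: [0.5664, 0.1366, 0.0543]
tcp_rot: [-0.099, 0.98, -0.018, -0.174]
contact_force: [-2.1, -4.3, 3.7]
opening: 0.343
```

Run:
```python
from pad import *
arm('scene',*E);arm('side',*E);arm('scene',*L)
s=get_state(); print(s['eef_pos'],s['contact_force'].round(1),s['wrist_torque'].round(2),s['opening'])
shot('side','side7.png')
im=cv2.imread('pics/side7.png')[100:260,160:360]; cv2.imwrite('pics/side7c.png',cv2.resize(im,None,fx=3.7,fy=3.7))
```

```text
scene 111 slope angle(below level +) -0.381 joint -0.001
side 34 slope angle(below level +) -0.199 joint 0.181
scene 78 slope angle(below level +) 0.396 joint 0.776
[0.5665404  0.13663576 0.05427151] [-0.8 -4.9  3.8] [-0.6  -0.    0.43] 0.3442814922105654
```

View pics/side7c.png

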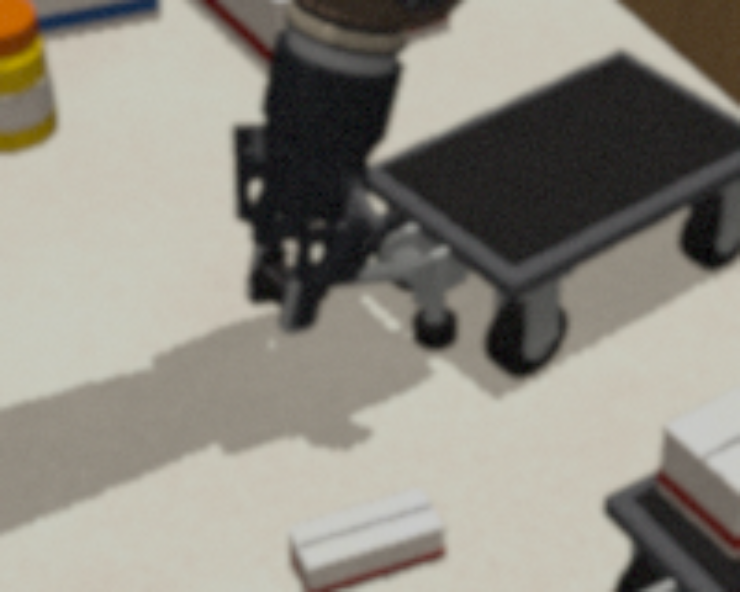

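The side view shows the fingers holding the pad at about (290,290) of the crop with the pedal raised. I'll add a small extra lift against the stop, then check and release.

{"method": "jog_arm", "body": {"commands": "0 0 0.002 -0.004 0.02 0; 0 0 0.004 -0.008 0.04 0; 0 0 0.004 -0.008 0.04 0"}}

```text
time: 15.15
eef_pos: [0.5649, 0.1363, 0.0571]
tcp_rot: [-0.099, 0.976, -0.02, -0.195]
contact_force: [-3.7, -5.8, 1.0]
opening: 0.347
```

{"method": "jog_arm", "body": {"commands": "0 0 0 0 0 0; 0 0 0 0 0 0; 0 0 0 0 0 0; 0 0 0 0 0 0", "gripper": 70}}

```text
time: 15.65
eef_pos: [0.5663, 0.1376, 0.0579]
tcp_rot: [-0.099, 0.976, -0.019, -0.193]
contact_force: [0.2, -0.3, -0.7]
opening: 0.699
```

Run:
```python
from pad import *
from scipy.spatial.transform import Rotation as Ro
arm('scene',*E);arm('side',*E)
s=get_state(); print(s['eef_pos'],s['contact_force'].round(1),s['opening'],(-.1*Ro.from_quat(s['tcp_rot']).as_matrix()[:,2]).round(4))
shot('wrist','w8.png')
```

```text
scene 115 slope angle(below level +) -0.353 joint 0.027
[0.56634063 0.13747871 0.05794131] [ 0.2 -0.3 -0. ] 0.7015358084397461 [0.0373 0.0076 0.0925]
```

View pics/w8.png

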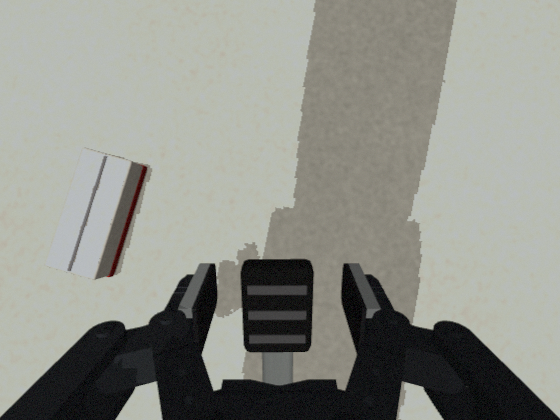

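The wrist view shows the pad (columns 241–313) free between the open fingers. I'll retreat along the tool axis, then up.

{"method": "jog_arm", "body": {"commands": "0.007 0.0015 0.018 0 0 0; 0.019 0.004 0.046 0 0 0; 0.037 0.008 0.092 0 0 0; 0.037 0.008 0.14 0 0 0; 0.02 0.008 0.19 0 0 0; 0.02 0.008 0.19 0 0 0; 0.02 0.008 0.19 0 0 0"}}

```text
time: 16.68
eef_pos: [0.5866, 0.1454, 0.2487]
tcp_rot: [-0.099, 0.976, -0.019, -0.192]
contact_force: [-0.2, -0.5, -0.3]
opening: 0.7
```

Run:
```python
from pad import *
for c in ('scene','side'): arm(c,*L);arm(c,*E)
s=get_state(); print(s['time'],s['eef_pos'],s['contact_force'].round(1),abs(s['dq']).max())
d=shot('side','side9.png')
```

```text
scene 79 slope angle(below level +) 0.393 joint 0.773
scene 112 slope angle(below level +) -0.379 joint 0.001
side 210 slope angle(below level +) 0.385 joint 0.765
side 72 slope angle(below level +) -0.399 joint -0.019
16.875 [0.58566015 0.14514416 0.24602088] [-0.2  0.  -0.3] 0.003733573710159666
```

View pics/side9.png

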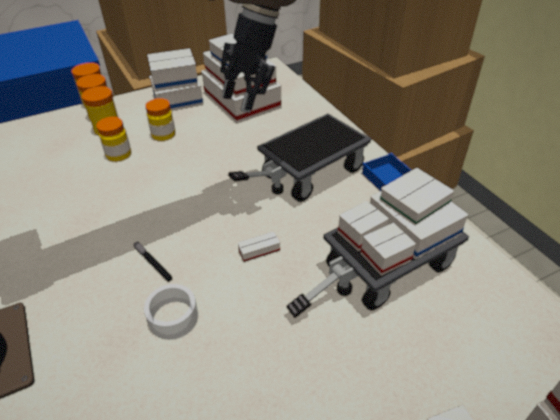

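The side view shows the empty dolly's pedal up at (240,175), the loaded dolly's pedal down at (300,303), and the gripper clear of both. Handing in.

```bash
python3 -c "
from plant import ctrl; print(ctrl.sign_off())"
```

```text
the job is handed in; nothing more can be done
None
```

I pushed the loaded dolly's pedal down to its stop with the shut fingertips. Then I gripped the empty dolly's pad by its sides, swung it up about its hinge, opened the gripper and backed clear. I handed the job in at about 17 s; sign-off reports no verdict.

**Last checks:**
- **Loaded pedal:** the scene and side cameras read about 0.77 rad, which is fully down.
- **Empty pedal:** both cameras read about 0.00 rad, which is fully up.
- **Arm:** it was at rest and well clear of both dollies. The wrist force was about 0 N, and it stayed below about 10 N wherever I read it.

**What disagreed:**
- **Fingertip height:** the real fingertips sat about 35 mm behind the reported TCP. When the reported height said the loaded pedal should be fully down, depth images showed it only about level. I corrected for this by watching the pedal angle and the force.
- **One side-camera reading:** while the gripper was blocking the view during the lift, the side camera read the empty pedal at 0.18 rad and the scene camera 0.00. With the view clear, they agreed to within about 0.02 rad.

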